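# Hang a loaded parts carrier level

### The job

Hang the loaded carrier on the stand's peg by the one hole in its handle that lets it hang level with its load lying as it is. Feel for the peg gently, slide the strip over the peg's head until it is home on the neck against the collar, let the weight down and leave it hanging still; never let the carrier tip, and do not handle its load or disturb the other things on the bench.

Things in the scene. Friction and masses are not known exactly. Their poses are not given: they have to be found in the camera images.
- carrier: parts carrier on the bench, 0.29 kg empty, symmetric: grey tray 50 (x) by 148 mm (y), walls 22 mm high and 4 thick, floor 4 thick, three cells along y at +48, 0, -48 mm; two end uprights (158 mm over all) carry an upright aluminium handle strip with five holes. Origin: centre of the underside; z up
- strip_top (a point): middle of the handle strip's top edge, 122 mm above the carrier's underside. The strip lies in the carrier's plane x = 0: 10 mm thick (x), 148 mm long (y), from 50 to 122 mm above the underside. Gripped by this edge with the fingertips no lower than 97 mm above the underside, the holes stay free for the peg. Its axes are the carrier's
- hole1 (a point): centre of hole 1 of 5 in the carrier's handle strip (16 mm round hole through the 10 mm strip, along the carrier's x); at 48 mm along the carrier's y, 70 mm above its underside
- hole2 (a point): centre of hole 2 of 5 in the carrier's handle strip (16 mm round hole through the 10 mm strip, along the carrier's x); at 24 mm along the carrier's y, 70 mm above its underside
- hole3 (a point): centre of hole 3 of 5 in the carrier's handle strip (16 mm round hole through the 10 mm strip, along the carrier's x); at 0 mm along the carrier's y, 70 mm above its underside
- hole4 (a point): centre of hole 4 of 5 in the carrier's handle strip (16 mm round hole through the 10 mm strip, along the carrier's x); at -24 mm along the carrier's y, 70 mm above its underside
- hole5 (a point): centre of hole 5 of 5 in the carrier's handle strip (16 mm round hole through the 10 mm strip, along the carrier's x); at -48 mm along the carrier's y, 70 mm above its underside
- core: heavy turned steel cylinder, 40 mm diameter, 40 mm tall, about 0.40 kg (some per cent more or less), standing in one of the carrier's three cells, which one varies; origin at the centre of its underside, z up
- cap_a: light blue-plastic cap, a 40 mm disc 11 mm thick with a 22 mm boss to 15 mm, 30 g, lying in a cell of the carrier; origin at the centre of its underside, z up
- cap_b: light blue-plastic cap, a 40 mm disc 11 mm thick with a 22 mm boss to 15 mm, 30 g, lying in a cell of the carrier; origin at the centre of its underside, z up
- stand: steel stand fixed to the bench: base 130 x 120 x 12 mm (x from -30 to +100 mm), a post behind, and on the post a clamp block with one level peg pointing along -x. Origin: on the bench straight below the middle of the peg's neck; x points from the peg's tip to the post, z up. The block is clamped at another height each time: see peg_mean
- peg_mean (a point): point of the stand 165 mm above its origin, the middle of the heights at which the peg may be clamped. The peg's true axis lies anywhere from 10 mm below to 10 mm above this point and is not reported: find it by touch or sight. It does not slip in this job. Hanging, a hole's upper edge rests on the neck, the hole's centre 3.5 mm below the peg's axis
- collar (a point): point 7 mm behind (+x) peg_mean: the front face of the collar, the stop. Along the stand's x: round head 12 mm diameter (edges rounded) from -12 to -7 mm, neck 9 mm diameter to +7, collar 18 mm diameter to +14, 9 mm stem to +35, then the clamp block 40 mm wide, its top 8 mm above the peg's axis; a black clamp knob juts 44 mm to -y, 20 mm below the axis
- housing: bystander: blue square pump housing on a black rubber foot, 86 x 86 x 50 mm, on the 18 mm white board beyond the work; origin centre of underside
- disc: bystander: round aluminium disc with black rubber plugs, 76 mm diameter, 25 mm tall, on the white board; origin centre of underside
- driver: bystander: screwdriver with red handle, 170 mm long, lying along x on the bench between carrier and stand, 26 mm thick; origin about its middle on the bench
There are look-alikes about, which are no part of the job. Several things look just like the stand: the one meant starts farthest to the robot's left.

How it is judged (in metres and radians):
On the way, in this order (a step that is already met when the one before it is completed fails the run):
1. the carrier is lifted clear of the bench, upright, in the gripper (height (world z) of carrier above 0.04 m and angle between carrier's own z axis and vertical below 0.2 rad and contact force between the fingers and carrier above 2 N), for 0.2 s.
2. still held, one of its holes has been slid over the peg's head onto the neck (((x of hole1 in the frame of stand between -0.005 and 0.005 m and y of hole1 in the frame of stand between -0.006 and 0.006 m and height (world z) of hole1 between 0.14 and 0.178 m) or (x of hole2 in the frame of stand between -0.005 and 0.005 m and y of hole2 in the frame of stand between -0.006 and 0.006 m and height (world z) of hole2 between 0.14 and 0.178 m) or (x of hole3 in the frame of stand between -0.005 and 0.005 m and y of hole3 in the frame of stand between -0.006 and 0.006 m and height (world z) of hole3 between 0.14 and 0.178 m) or (x of hole4 in the frame of stand between -0.005 and 0.005 m and y of hole4 in the frame of stand between -0.006 and 0.006 m and height (world z) of hole4 between 0.14 and 0.178 m) or (x of hole5 in the frame of stand between -0.005 and 0.005 m and y of hole5 in the frame of stand between -0.006 and 0.006 m and height (world z) of hole5 between 0.14 and 0.178 m)) and contact force between the fingers and carrier above 2 N), for 0.1 s.
At the end, for the whole second after the job is handed in: carrier hangs on the peg by one hole, its centre within 5 mm of mid-neck along the peg, 6 mm across, 140 to 175 mm above the bench; over 4 N on the stand; level within 0.12 rad; at rest, released; core and caps seated in the cells (upright offset under 15 mm, 10 mm sideways) (((x of hole1 in the frame of stand between -0.005 and 0.005 m and y of hole1 in the frame of stand between -0.006 and 0.006 m and height (world z) of hole1 between 0.14 and 0.175 m) or (x of hole2 in the frame of stand between -0.005 and 0.005 m and y of hole2 in the frame of stand between -0.006 and 0.006 m and height (world z) of hole2 between 0.14 and 0.175 m) or (x of hole3 in the frame of stand between -0.005 and 0.005 m and y of hole3 in the frame of stand between -0.006 and 0.006 m and height (world z) of hole3 between 0.14 and 0.175 m) or (x of hole4 in the frame of stand between -0.005 and 0.005 m and y of hole4 in the frame of stand between -0.006 and 0.006 m and height (world z) of hole4 between 0.14 and 0.175 m) or (x of hole5 in the frame of stand between -0.005 and 0.005 m and y of hole5 in the frame of stand between -0.006 and 0.006 m and height (world z) of hole5 between 0.14 and 0.175 m)) and angle between carrier's own z axis and vertical below 0.12 rad and contact force between carrier and stand above 4 N and contact force between the fingers and carrier below 0.1 N and z of core in the frame of carrier between -0.005 and 0.015 m and x of core in the frame of carrier between -0.01 and 0.01 m and z of cap_a in the frame of carrier between -0.005 and 0.015 m and x of cap_a in the frame of carrier between -0.01 and 0.01 m and z of cap_b in the frame of carrier between -0.005 and 0.015 m and x of cap_b in the frame of carrier between -0.01 and 0.01 m and linear speed of carrier below 0.02 m/s and angular speed of carrier below 0.15 rad/s); the robot touches nothing.
It fails at once if the carrier tips more than 0.35 rad (20 degrees) (angle between carrier's own z axis and vertical above 0.35 rad).
It fails at once if anything presses on the stand or its peg with more than 25 N (contact force between anything else and stand above 25 N).
It fails at once if the fingers handle the load (core or caps) (contact force between the fingers and core above 0.5 N or contact force between the fingers and cap_a above 0.5 N or contact force between the fingers and cap_b above 0.5 N).
It fails at once if a bystander (housing, disc, screwdriver) is moved more than 15 mm (distance of any of housing, disc, driver from where it was at the start of the episode above 0.015 m).
It also fails if it takes over 61 s, if anything falls off the work surface, if the arm or the gripper's body presses on something with over 40 N, if the wrist force passes 120 N, or if a joint passes its speed limit or range.

### The arm

A 7-joint arm with a two-finger parallel gripper is mounted at the origin on the work surface. World frame = base frame: x ahead of the robot, y to its left, z up, the work surface at z = 0. Lengths are in mm, angles in rad, forces in N, time in s.
With the tool pointing down it reaches from about 400 to 900 mm from the base axis. Payload 5.5 kg.
Tool frame: the origin (TCP) lies on the centre line of the jaws, within the pads' length; the fingertips stand 19 mm ahead of it and the grasp point (between the pads) is the TCP; y points along the fingers, z is the direction in which the jaws open and shut, and the axes are right-handed (so a half turn about y gives the same grasp; the last joint's range is limited). The gripper opens to 92 mm and grips with 3 to 60 N. Pads are 19 mm wide; open, the fingers measure 130 mm over their backs; the gripper's body (75 mm by 190 mm) begins 47 mm behind the grasp point.
Start: joints at [1.568, 0.501, -0.427, 1.55, 0.221, 1.138, -0.21], TCP at [170.776, -627.164, 245.729] pointing down, gripper open.
Joint ranges: [-2.88, 2.88], [-0.31, 2.03], [-1.54, 1.56], [0.2, 2.42], [-1.41, 4.55], [0.19, 2.02], [-2.57, 2.57]. Speed limits (rad/s): [2.57, 2.57, 3.14, 3.14, 3.14, 3.14, 3.14].

### API

Orientations are given as a rotation vector (axis times angle).
In Python, from bench import arm gives the robot as it stands.
- The arm moves only by the tool play_rows, never from a script. Its argument "plan" is a list of rows, each an object with "delta_pos": the shift along the tool's x, y, z in m, a list of three; "rot": the turn, a rotation vector about the tool's x, y, z in rad, a list of three; "gripper": the opening, from -1 (shut) to 1 (fully open). In form: [{"delta_pos": [dx, dy, dz], "rot": [rx, ry, rz], "gripper": gripper}, ...]. A call has 1 to 10 rows; each row shifts and turns the commanded pose from where the row before left it, along the tool's axes as they then stand; what a row does not reach is not made up. A row lasts 1/12 s, in which the tool goes at most 41.7 mm and 7.16 degrees, less where a joint would pass 70% of its speed; a pose out of reach is approached as far as the arm can. A call with a gripper value outside its range is refused whole. The fingers move at their own pace and stop on an object; "force" is the grip in N (left out, the last holds). Time passes only in rows, so rows that do not move let the fingers close. It gives the time, the measured TCP pose, the force and the opening at its end, in the units of the state.
- arm.state(): the state, without advancing time (a new reading comes with each control period).
- arm.get_image(name): name is "scene" or "top"; returns the picture (384x512x3 uint8, red, green, blue); there is no depth.
- arm.camera_info(name): a dict with "camera_matrix" (3x3 intrinsics, pixels), "cam_to_world" (4x4, takes a point from camera to world coordinates). Camera axes: x right, y down, z forward; pixel columns grow to the right and rows downward; lengths in mm; the calibration is good to about 2 mm. A picture is of the moment at which its call begins. camera_info takes no time and is no camera call.
- arm.job_done(): hands the job in, once; it reports no verdict.
The state is a dict: "t": time; "joint_pos": joint angles; "dq": joint speeds; "joint_torque": joint torques, N m; "eef_pos": TCP position; "orientation": TCP orientation; "ft_force": force on the tool from outside, world axes, zero at the start; "moment": the same for the moment, N m; "gripper_width": finger opening in mm.
Only numpy, scipy, OpenCV 4.12 (cv2) and the standard library are available. Lean on these libraries where they do the work, as an engineer would, in place of code of your own. Each camera call takes 0.05 s, during which the arm holds its last target. There are 200 camera calls.

## Working session

There is one attempt and no reset: what is moved stays moved. The work goes in short steps, Python scripts to look and compute and a tool call to move; the robot and the scene stay as the last step left them, time stands still between calls to the robot, and variables do not carry over. Pictures are saved under pics/ and viewed, about 8 in all and at most 12, crops included, and the job is handed in when it is done.

Besides the shell and the picture viewer there is one more tool, called after "Call:" as name(argument=value, ...), one argument or row to a line, values as JSON. play_rows: Moves the arm, as the interface text tells. Its arguments: {"type":"object","properties":{"plan":{"type":"array","items":{"type":"object","properties":{"delta_pos":{"type":"array","items":{"type":"number"}},"rot":{"type":"array","items":{"type":"number"}},"gripper":{"type":"number"}}}},"force":{"type":"number"}},"required":["plan"]}

```bash
mkdir -p pics; ls; python3 - <<'E'
from bench import arm
import cv2,numpy as np
np.set_printoptions(precision=4,suppress=True)
print(arm.state())
for n in("scene","top"):
    im=arm.get_image(n);cv2.imwrite(f"pics/{n}0.png",im[:,:,::-1]);c=arm.camera_info(n);print(n,c)
E
```

```text
pics
{'t': 0.0, 'joint_pos': array([ 1.5682,  0.5019, -0.4268,  1.5515,  0.2208,  1.1383, -0.2103]), 'dq': array([ 0.0008,  0.0008, -0.0004,  0.0011,  0.0009, -0.0012, -0.0014]), 'joint_torque': array([ -0.0003, -56.6585,  -5.8161, -27.9108,  -0.0686,   0.0308,
         0.0002]), 'eef_pos': array([ 170.5306, -626.5364,  244.6573]), 'orientation': array([-0.2783,  2.0816, -2.0774]), 'ft_force': array([-0.3538,  0.0142,  0.4599]), 'moment': array([ 0.0295, -0.0311, -0.0073]), 'gripper_width': 91.69667907463716}
scene {'camera_matrix': array([[399.5851,   0.    , 258.9664],
       [  0.    , 399.5851, 195.6285],
       [  0.    ,   0.    ,   1.    ]]), 'cam_to_world': array([[ -0.7862,   0.4968,  -0.3676, 895.9975],
       [  0.6179,   0.6447,  -0.4501, 364.192 ],
       [  0.0134,  -0.581 ,  -0.8138, 887.0998],
       [  0.    ,   0.    ,   0.    ,   1.    ]])}
top {'camera_matrix': array([[418.856 ,   0.    , 252.3546],
       [  0.    , 418.856 , 191.5136],
       [  0.    ,   0.    ,   1.    ]]), 'cam_to_world': array([[   0.0052,   -0.9974,    0.072 ,  466.4407],
       [  -1.    ,   -0.0048,    0.0057,  -61.7169],
       [  -0.0054,   -0.072 ,   -0.9974, 1160.3749],
       [   0.    ,    0.    ,    0.    ,    1.    ]])}
```

View pics/scene0.png

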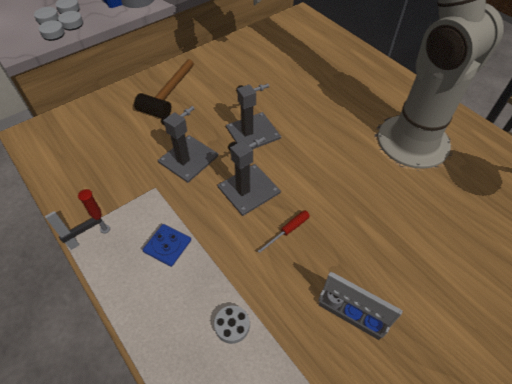

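View pics/top0.png

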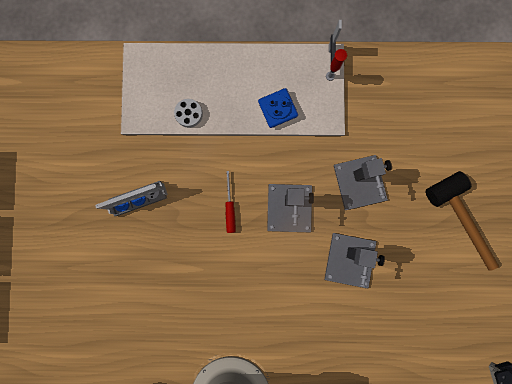

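The scene picture shows the carrier at scene (358,305), with the core in its left cell at (333,297) and the caps at (353,312) and (373,322). In the top view it is at (130,200).

There are three stand candidates in the top view: A (290,208), B (360,182) and C (352,260). The robot's left is image-left (+y), so A fits; in the scene picture it is at (245,180). I'll confirm this in an enlarged crop.

```bash
python3 - <<'E'
import cv2,numpy as np
t=cv2.imread("pics/top0.png");s=cv2.imread("pics/scene0.png")
def c(im,x,y):
    r=cv2.resize(im[y:y+75,x:x+100],(400,300),interpolation=cv2.INTER_CUBIC)
    for i in range(0,100,10):
        cv2.line(r,(i*4,0),(i*4,6 if i%50 else 14),(0,255,255),1)
        if i<75:cv2.line(r,(0,i*4),(6 if i%50 else 14,i*4),(0,255,255),1)
    return r
m=np.vstack([np.hstack([c(t,85,165),c(t,245,170)]),np.hstack([c(s,310,265),c(s,205,135)])])
cv2.imwrite("pics/crop1.png",m)
E
```

```text
(no output)
```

View pics/crop1.png

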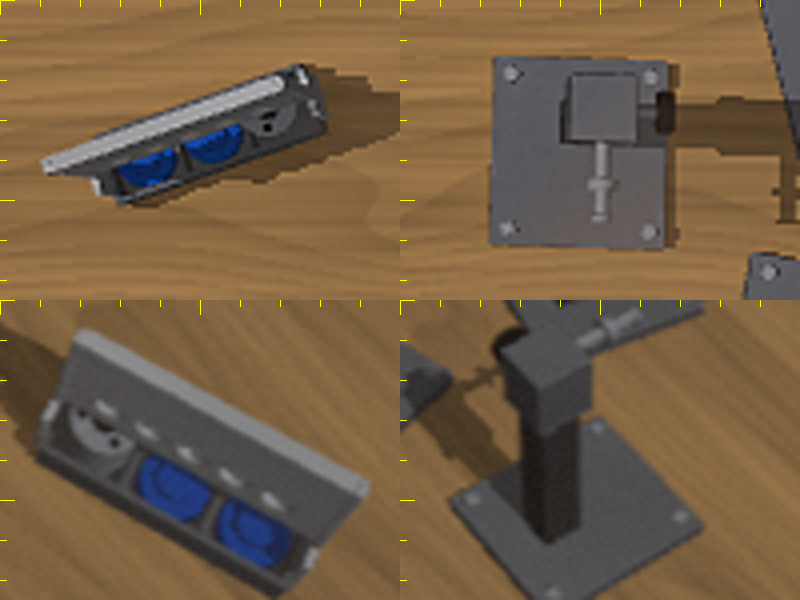

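The crop confirms A as the leftmost stand. Its peg points down in the top image (-x), with the tip at about (295,224), and the black knob is to the right (-y). The core is at the carrier's -y end with the caps beyond it, so I want the hole next to centre on the core side. Next I triangulate.

```bash
cat > h.py <<'E'
import numpy as np,cv2
from bench import arm
np.set_printoptions(precision=2,suppress=True)
CI={n:arm.camera_info(n) for n in("scene","top")}
def ray(n,p):
    c=CI[n];T=c["cam_to_world"];d=T[:3,:3]@np.linalg.inv(c["camera_matrix"])@[p[0],p[1],1.];return T[:3,3],d/np.linalg.norm(d)
def plane(n,p,z):
    o,d=ray(n,p);return o+d*(z-o[2])/d[2]
def tri(pt,ps):
    A=[];b=[]
    for n,p in(("top",pt),("scene",ps)):
        o,d=ray(n,p);M=np.eye(3)-np.outer(d,d);A.append(M);b.append(M@o)
    x=np.linalg.lstsq(np.vstack(A),np.hstack(b),rcond=None)[0]
    res=[np.linalg.norm((np.eye(3)-np.outer(ray(n,p)[1],ray(n,p)[1]))@(x-ray(n,p)[0])) for n,p in(("top",pt),("scene",ps))]
    return x,res
def proj(n,X):
    c=CI[n];T=np.linalg.inv(c["cam_to_world"]);q=c["camera_matrix"]@(T[:3,:3]@X+T[:3,3]);return q[:2]/q[2]
E
python3 - <<'E'
from h import *
T=lambda x,y,ox,oy:(ox+x/4-.375,oy+y/4-.375)
t1=lambda x,y:T(x,y,85,165); t2=lambda x,y:T(x-400,y,245,170); s1=lambda x,y:T(x,y-300,310,265); s2=lambda x,y:T(x-400,y-300,205,135)
print("strip +y end",tri(t1(46,165),s1(364,489)))
print("strip -y end",tri(t1(299,72),s1(83,335)))
for nm,p in(("+y",(364,489)),("-y",(83,335))): print(nm,plane("scene",s1(*p),122))
print("top pl",plane("top",t1(46,165),122),plane("top",t1(285,84),122),plane("top",t1(299,72),122))
print("collar",tri(t2(600,184),s2(606,331)))
print("tip",tri(t2(600,220),s2(640,315)))
for a,b in((497,57),(666,63),(665,245),(491,244)): print("base",plane("top",t2(a,b),12))
for a,b in((511,73),(650,77),(649,232),(506,229)): print("screw",plane("top",t2(a,b),13))
for a,b in((598,427),(702,524),(450,503)): print("base s",plane("scene",s2(a,b),12))
E
```

```text
strip +y end (array([504.07, 330.77, 124.2 ]), [np.float64(0.7068481334249307), np.float64(0.706848133425068)])
strip -y end (array([558.7 , 181.65, 119.38]), [np.float64(6.317923919413729), np.float64(6.317923919413541)])
+y [503.46 330.14 122.  ]
-y [555.46 186.86 122.  ]
top pl [503.74 332.22 122.  ] [554.93 184.69 122.  ] [562.47 176.12 122.  ]
collar (array([ 482.11, -156.22,  176.74]), [np.float64(1.1873959389684632), np.float64(1.1873959389686615)])
tip (array([ 459.64, -154.69,  177.91]), [np.float64(0.8093037559480842), np.float64(0.8093037559483939)])
base [ 570.61 -100.46   12.  ]
base [ 567.01 -216.62   12.  ]
base [ 442.41 -215.32   12.  ]
base [442.46 -96.66  12.  ]
screw [ 559.53 -110.06   13.  ]
screw [ 557.23 -205.46   13.  ]
screw [ 451.2  -204.33   13.  ]
screw [ 452.73 -106.84   13.  ]
base s [ 448.51 -208.47   12.  ]
base s [444.79 -97.88  12.  ]
base s [ 570.08 -216.85   12.  ]
```

```bash
cat >> h.py <<'E'
from scipy.spatial.transform import Rotation as R
def go(target,zdir=None,nz=True):
    """print tool-frame delta (m) to target (mm) and rot (tool frame) to make tool y down and tool z along zdir"""
    s=arm.state();Rm=R.from_rotvec(s["orientation"]);p=s["eef_pos"]
    print("t",round(s["t"],2),"p",p,"F",s["ft_force"],"M",s["moment"],"w",round(s["gripper_width"],1));print("axes\n",Rm.as_matrix())
    if target is not None: print("delta tool mm",Rm.inv().apply(np.array(target)-p))
    if zdir is not None:
        z=np.array([*zdir,0.]);z/=np.linalg.norm(z)
        if z@Rm.as_matrix()[:,2]<0:z=-z
        y=np.array([0,0,-1.]);x=np.cross(y,z)
        print("rot tool",(Rm.inv()*R.from_matrix(np.c_[x,y,z])).as_rotvec().round(4))
E
python3 - <<'E'
from h import *
T=lambda x,y,ox,oy:(ox+x/4-.375,oy+y/4-.375)
t2=lambda x,y:T(x-400,y,245,170); s2=lambda x,y:T(x-400,y-300,205,135)
for a,b in(((571,73),(545,388)),((571,140),(591,350)),((637,75),(503,352))):print("block",tri(t2(*a),s2(*b)))
th=np.arctan2(51.6,145.4);print(th)
go((537.4,235.9,220),(np.cos(th),np.sin(th)))
E
```

```text
block (array([ 544.82, -136.98,  186.38]), [np.float64(1.0911360504928214), np.float64(1.0911360504926173)])
block (array([ 507.29, -138.14,  192.28]), [np.float64(1.3318062740020133), np.float64(1.331806274001632)])
block (array([ 544.98, -176.66,  182.42]), [np.float64(0.031409688583807535), np.float64(0.03140968858366874)])
0.34101836236332406
t 0.1 p [ 170.53 -626.6   244.76] F [ 0.5  -0.01  0.68] M [-0.    0.    0.08] w 91.5
axes
 [[-0.96 -0.    0.26]
 [-0.26  0.   -0.96]
 [-0.   -1.   -0.  ]]
delta tool mm [-580.6    26.08 -735.75]
rot tool [0.  1.5 0. ]
```

Call:
play_rows(
  plan=[
    {"delta_pos": [-0.038,0,-0.002],"rot": [0,-0.058,0],"gripper": 1},
    {"delta_pos": [-0.038,0,-0.002],"rot": [0,-0.058,0],"gripper": 1},
    {"delta_pos": [-0.038,0,-0.002],"rot": [0,-0.058,0],"gripper": 1},
    {"delta_pos": [-0.038,0,-0.002],"rot": [0,-0.058,0],"gripper": 1},
    {"delta_pos": [-0.038,0,-0.002],"rot": [0,-0.058,0],"gripper": 1},
    {"delta_pos": [-0.038,0,-0.002],"rot": [0,-0.058,0],"gripper": 1},
    {"delta_pos": [-0.038,0,-0.002],"rot": [0,-0.058,0],"gripper": 1},
    {"delta_pos": [-0.038,0,-0.002],"rot": [0,-0.058,0],"gripper": 1},
    {"delta_pos": [-0.038,0,-0.002],"rot": [0,-0.058,0],"gripper": 1},
    {"delta_pos": [-0.038,0,-0.002],"rot": [0,-0.058,0],"gripper": 1},
  ],
)

```text
t: 0.93
eef_pos: [485.9, -420.4, 245.2]
orientation: [-0.776, 1.719, -1.718]
ft_force: [0.0, -0.3, 0.4]
gripper_width: 91.3
```

Call:
play_rows(
  plan=[
    {"delta_pos": [-0.038,0,-0.002],"rot": [0,-0.058,0],"gripper": 1},
    {"delta_pos": [-0.038,0,-0.002],"rot": [0,-0.058,0],"gripper": 1},
    {"delta_pos": [-0.038,0,-0.002],"rot": [0,-0.058,0],"gripper": 1},
    {"delta_pos": [-0.038,0,-0.002],"rot": [0,-0.058,0],"gripper": 1},
    {"delta_pos": [-0.038,0,-0.002],"rot": [0,-0.058,0],"gripper": 1},
    {"delta_pos": [-0.038,0,-0.002],"rot": [0,-0.058,0],"gripper": 1},
    {"delta_pos": [-0.038,0,-0.002],"rot": [0,-0.058,0],"gripper": 1},
    {"delta_pos": [-0.038,0,-0.002],"rot": [0,-0.058,0],"gripper": 1},
    {"delta_pos": [-0.038,0,-0.002],"rot": [0,-0.058,0],"gripper": 1},
    {"delta_pos": [-0.038,0,-0.002],"rot": [0,-0.058,0],"gripper": 1},
  ],
)

```text
t: 1.77
eef_pos: [635.0, -76.1, 245.2]
orientation: [-1.139, 1.314, -1.313]
ft_force: [1.4, 1.0, -0.3]
gripper_width: 91.9
```

```bash
python3 - <<'E'
from h import *
th=.341
go((537.4,235.9,220),(np.cos(th),np.sin(th)))
print(arm.state()["joint_pos"])
E
```

```text
t 1.77 p [635.03 -76.13 245.25] F [ 1.37  1.   -0.27] M [-0.03 -0.12 -0.02] w 91.9
axes
 [[-0.14 -0.    0.99]
 [-0.99  0.   -0.14]
 [-0.   -1.   -0.  ]]
delta tool mm [-295.01   25.34 -140.93]
rot tool [ 0.   -0.48 -0.  ]
[ 0.64  0.57 -0.8   1.57  0.43  1.19 -0.4 ]
```

Call:
play_rows(
  plan=[
    {"delta_pos": [-0.0355,0.0028,-0.0074],"rot": [0,-0.0533,0],"gripper": 1},
    {"delta_pos": [-0.0355,0.0028,-0.0074],"rot": [0,-0.0533,0],"gripper": 1},
    {"delta_pos": [-0.0355,0.0028,-0.0074],"rot": [0,-0.0533,0],"gripper": 1},
    {"delta_pos": [-0.0355,0.0028,-0.0074],"rot": [0,-0.0533,0],"gripper": 1},
    {"delta_pos": [-0.0355,0.0028,-0.0074],"rot": [0,-0.0533,0],"gripper": 1},
    {"delta_pos": [-0.0355,0.0028,-0.0074],"rot": [0,-0.0533,0],"gripper": 1},
    {"delta_pos": [-0.0355,0.0028,-0.0074],"rot": [0,-0.0533,0],"gripper": 1},
    {"delta_pos": [-0.0355,0.0028,-0.0074],"rot": [0,-0.0533,0],"gripper": 1},
    {"delta_pos": [-0.0355,0.0028,-0.0074],"rot": [0,-0.0533,0],"gripper": 1},
    {"delta_pos": [0,0,0],"rot": [0,0,0],"gripper": 1},
  ],
)

```text
t: 2.6
eef_pos: [541.6, 242.3, 220.6]
orientation: [-1.352, 0.952, -0.944]
ft_force: [-0.6, 0.5, 1.1]
gripper_width: 91.8
```

```bash
python3 - <<'E'
from h import *
th=.341
go((537.4,235.9,119),(np.cos(th),np.sin(th)))
m=np.hstack([cv2.resize(arm.get_image("top")[140:240,70:200],(390,300),interpolation=cv2.INTER_CUBIC),cv2.resize(arm.get_image("scene")[230:350,280:436],(390,300),interpolation=cv2.INTER_CUBIC)])
cv2.imwrite("pics/over.png",m[:,:,::-1])
E
```

```text
t 2.6 p [541.56 242.28 220.63] F [-0.6   0.47  1.07] M [ 0.09 -0.03  0.06] w 91.8
axes
 [[ 0.34 -0.    0.94]
 [-0.94  0.    0.34]
 [-0.01 -1.   -0.  ]]
delta tool mm [  5.12 101.61  -5.98]
rot tool [ 0.    0.01 -0.01]
```

View pics/over.png

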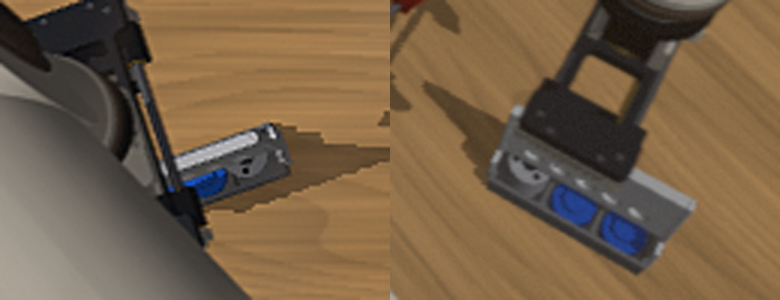

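The gripper straddles the strip and the load is clear, so I descend.

Call:
play_rows(
  plan=[
    {"delta_pos": [0.005,0.01,-0.006],"rot": [0,0.01,-0.01],"gripper": 1},
    {"delta_pos": [0,0.02,0],"rot": [0,0,0],"gripper": 1},
    {"delta_pos": [0,0.02,0],"rot": [0,0,0],"gripper": 1},
    {"delta_pos": [0,0.02,0],"rot": [0,0,0],"gripper": 1},
    {"delta_pos": [0,0.015,0],"rot": [0,0,0],"gripper": 1},
    {"delta_pos": [0,0.011,0],"rot": [0,0,0],"gripper": 1},
    {"delta_pos": [0,0.005,0],"rot": [0,0,0],"gripper": 1},
    {"delta_pos": [0,0,0],"rot": [0,0,0],"gripper": 1},
    {"delta_pos": [0,0,0],"rot": [0,0,0],"gripper": 1},
  ],
)

```text
t: 3.45
eef_pos: [544.1, 226.0, 119.9]
orientation: [-1.351, 0.961, -0.975]
ft_force: [1.2, -0.3, -0.2]
gripper_width: 91.4
```

```bash
python3 - <<'E'
from h import *
th=.341
go((537.4,235.9,119),(np.cos(th),np.sin(th)))
E
```

```text
t 3.45 p [544.08 225.99 119.86] F [ 1.18 -0.33 -0.2 ] M [-0.03 -0.15 -0.02] w 91.4
axes
 [[ 0.32  0.    0.95]
 [-0.95 -0.01  0.32]
 [ 0.01 -1.    0.  ]]
delta tool mm [-11.52   0.74  -3.17]
rot tool [-0.   -0.02  0.01]
```

Call:
play_rows(
  plan=[
    {"delta_pos": [-0.006,0.0005,-0.002],"rot": [0,-0.01,0.005],"gripper": 1},
    {"delta_pos": [-0.0055,0,-0.001],"rot": [0,-0.01,0.005],"gripper": 1},
    {"delta_pos": [0,0,0],"rot": [0,0,0],"gripper": 1},
    {"delta_pos": [0,0,0],"rot": [0,0,0],"gripper": 1},
  ],
)

```text
t: 3.78
eef_pos: [537.1, 236.7, 119.6]
orientation: [-1.352, 0.95, -0.951]
ft_force: [-0.3, 0.3, -0.8]
gripper_width: 91.4
```

```bash
python3 - <<'E'
from h import *
th=.341
go((537.4,235.9,119),(np.cos(th),np.sin(th)))
m=np.hstack([cv2.resize(arm.get_image("top")[140:240,70:200],(390,300),interpolation=cv2.INTER_CUBIC),cv2.resize(arm.get_image("scene")[230:350,280:436],(390,300),interpolation=cv2.INTER_CUBIC)])
cv2.imwrite("pics/down.png",m[:,:,::-1])
E
```

```text
t 3.78 p [537.07 236.73 119.61] F [-0.27  0.28 -0.79] M [-0.   -0.13 -0.02] w 91.4
axes
 [[ 0.34  0.    0.94]
 [-0.94  0.    0.34]
 [-0.   -1.    0.  ]]
delta tool mm [0.89 0.61 0.03]
rot tool [-0.    0.01 -0.  ]
```

View pics/down.png

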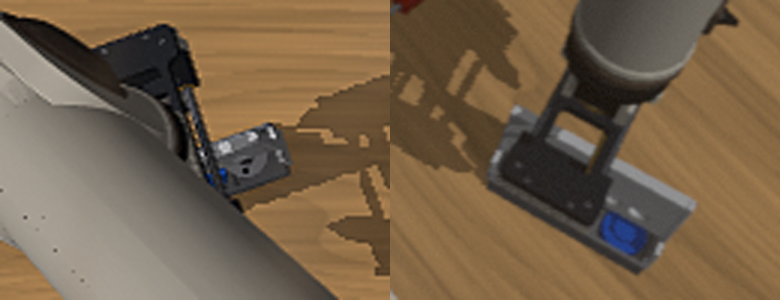

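The fingers straddle the strip beside the core, so I close.

Call:
play_rows(
  force=40,
  plan=[
    {"delta_pos": [0.001,0,0],"rot": [0,0,0],"gripper": -1},
    {"delta_pos": [0,0,0],"rot": [0,0,0],"gripper": -1},
    {"delta_pos": [0,0,0],"rot": [0,0,0],"gripper": -1},
    {"delta_pos": [0,0,0],"rot": [0,0,0],"gripper": -1},
    {"delta_pos": [0,0,0],"rot": [0,0,0],"gripper": -1},
    {"delta_pos": [0,0,0],"rot": [0,0,0],"gripper": -1},
    {"delta_pos": [0,0,0],"rot": [0,0,0],"gripper": -1},
    {"delta_pos": [0,0,0],"rot": [0,0,0],"gripper": -1},
    {"delta_pos": [0,0,0],"rot": [0,0,0],"gripper": -1},
    {"delta_pos": [0,0,0],"rot": [0,0,0],"gripper": -1},
  ],
)

```text
t: 4.72
eef_pos: [537.5, 234.9, 119.0]
orientation: [-1.353, 0.952, -0.952]
ft_force: [-0.0, 0.2, -0.6]
gripper_width: 29.8
```

```bash
python3 - <<'E'
from h import *
go((537.4,235.9,119),(np.cos(.341),np.sin(.341)))
E
```

```text
t 4.72 p [537.53 234.93 118.95] F [-0.04  0.2  -0.59] M [-0.01 -0.13 -0.05] w 29.8
axes
 [[ 0.34  0.    0.94]
 [-0.94  0.    0.34]
 [-0.   -1.    0.  ]]
delta tool mm [-0.96 -0.05  0.2 ]
rot tool [-0.  0. -0.]
```

Call:
play_rows(
  plan=[
    {"delta_pos": [0,0,0],"rot": [0,0,0],"gripper": -1},
    {"delta_pos": [0,0,0],"rot": [0,0,0],"gripper": -1},
    {"delta_pos": [0,0,0],"rot": [0,0,0],"gripper": -1},
    {"delta_pos": [0,0,0],"rot": [0,0,0],"gripper": -1},
    {"delta_pos": [0,0,0],"rot": [0,0,0],"gripper": -1},
    {"delta_pos": [0,0,0],"rot": [0,0,0],"gripper": -1},
  ],
)

```text
t: 5.22
eef_pos: [537.7, 234.9, 118.9]
orientation: [-1.353, 0.952, -0.952]
ft_force: [1.2, -0.4, -0.9]
gripper_width: 9.8
```

Call:
play_rows(
  plan=[
    {"delta_pos": [0,-0.003,0],"rot": [0,0,0],"gripper": -1},
    {"delta_pos": [0,-0.006,0],"rot": [0,0,0],"gripper": -1},
    {"delta_pos": [0,-0.008,0],"rot": [0,0,0],"gripper": -1},
    {"delta_pos": [0,-0.008,0],"rot": [0,0,0],"gripper": -1},
    {"delta_pos": [0,-0.006,0],"rot": [0,0,0],"gripper": -1},
    {"delta_pos": [0,-0.003,0],"rot": [0,0,0],"gripper": -1},
    {"delta_pos": [0,0,0],"rot": [0,0,0],"gripper": -1},
    {"delta_pos": [0,0,0],"rot": [0,0,0],"gripper": -1},
  ],
)

```text
t: 5.88
eef_pos: [537.6, 234.8, 153.2]
orientation: [-1.353, 0.951, -0.952]
ft_force: [-0.0, -0.0, -7.7]
gripper_width: 10.0
```

```bash
python3 - <<'E'
from h import *
go((472-48,-156,222),(1,-.021))
m=np.hstack([cv2.resize(arm.get_image("top")[140:240,70:200],(390,300),interpolation=cv2.INTER_CUBIC),cv2.resize(arm.get_image("scene")[230:350,280:436],(390,300),interpolation=cv2.INTER_CUBIC)])
cv2.imwrite("pics/lift.png",m[:,:,::-1])
E
```

```text
t 5.88 p [537.62 234.8  153.19] F [-0.03 -0.02 -7.75] M [-0.04 -0.11 -0.02] w 10.0
axes
 [[ 0.34  0.    0.94]
 [-0.94 -0.    0.34]
 [ 0.   -1.    0.  ]]
delta tool mm [ 329.48  -68.8  -238.91]
rot tool [-0.    0.37  0.  ]
```

View pics/lift.png

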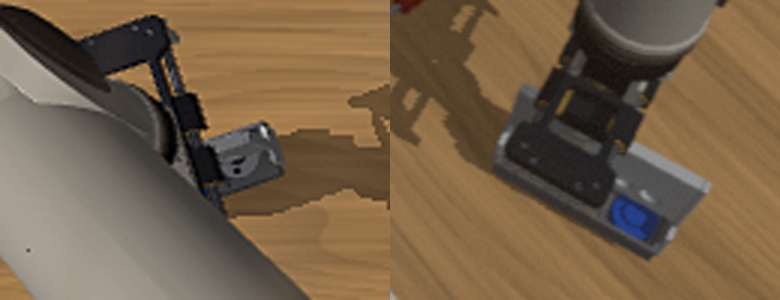

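Step 1 is done: the carrier is lifted level, about 7.3 N, with next to no change in moment, so the grip is over the centre of mass and over the hole next to centre. Next I carry it to a point in front of the peg, keeping x short of the tip.

Call:
play_rows(
  plan=[
    {"delta_pos": [0.006,-0.003,-0.0055],"rot": [0,0.015,0],"gripper": -1},
    {"delta_pos": [0.0125,-0.0055,-0.011],"rot": [0,0.03,0],"gripper": -1},
    {"delta_pos": [0.0185,-0.008,-0.0165],"rot": [0,0.044,0],"gripper": -1},
    {"delta_pos": [0.02,-0.009,-0.018],"rot": [0,0.047,0],"gripper": -1},
    {"delta_pos": [0.02,-0.009,-0.018],"rot": [0,0.047,0],"gripper": -1},
    {"delta_pos": [0.02,-0.009,-0.018],"rot": [0,0.047,0],"gripper": -1},
    {"delta_pos": [0.02,-0.009,-0.018],"rot": [0,0.047,0],"gripper": -1},
    {"delta_pos": [0.0185,-0.008,-0.0165],"rot": [0,0.044,0],"gripper": -1},
    {"delta_pos": [0.0125,-0.0055,-0.011],"rot": [0,0.03,0],"gripper": -1},
    {"delta_pos": [0.006,-0.003,-0.0055],"rot": [0,0.015,0],"gripper": -1},
  ],
)

```text
t: 6.82
eef_pos: [428.0, 56.6, 221.9]
orientation: [-1.201, 1.228, -1.23]
ft_force: [-1.1, -1.0, -7.7]
gripper_width: 9.4
```

Call:
play_rows(
  plan=[
    {"delta_pos": [0,0,0],"rot": [0,0,0],"gripper": -1},
    {"delta_pos": [0,0,0],"rot": [0,0,0],"gripper": -1},
  ],
)

```text
t: 6.98
eef_pos: [430.2, 58.9, 222.2]
orientation: [-1.199, 1.224, -1.227]
ft_force: [0.7, -0.2, -7.5]
gripper_width: 9.9
```

```bash
python3 - <<'E'
from h import *
go((425,-157,222),(1,-.021))
E
```

```text
t 6.98 p [430.22  58.85 222.2 ] F [ 0.7 -0.2 -7.5] M [-0.02 -0.15 -0.04] w 9.9
axes
 [[-0.02  0.    1.  ]
 [-1.   -0.   -0.02]
 [ 0.   -1.    0.  ]]
delta tool mm [215.92   0.48  -0.4 ]
rot tool [-0. -0.  0.]
```

Call:
play_rows(
  plan=[
    {"delta_pos": [0.01,0,0],"rot": [0,0,0],"gripper": -1},
    {"delta_pos": [0.018,0,0],"rot": [0,0,0],"gripper": -1},
    {"delta_pos": [0.026,0,0],"rot": [0,0,0],"gripper": -1},
    {"delta_pos": [0.03,0,0],"rot": [0,0,0],"gripper": -1},
    {"delta_pos": [0.03,0,0],"rot": [0,0,0],"gripper": -1},
    {"delta_pos": [0.03,0,0],"rot": [0,0,0],"gripper": -1},
    {"delta_pos": [0.03,0,0],"rot": [0,0,0],"gripper": -1},
    {"delta_pos": [0.022,0,0],"rot": [0,0,0],"gripper": -1},
    {"delta_pos": [0.014,0,0],"rot": [0,0,0],"gripper": -1},
    {"delta_pos": [0.006,0,0],"rot": [0,0,0],"gripper": -1},
  ],
)

```text
t: 7.82
eef_pos: [426.2, -158.5, 221.5]
orientation: [-1.198, 1.226, -1.226]
ft_force: [-0.0, 1.1, -7.4]
gripper_width: 9.4
```

Call:
play_rows(
  plan=[
    {"delta_pos": [0,0,0],"rot": [0,0,0],"gripper": -1},
    {"delta_pos": [0,0,0],"rot": [0,0,0],"gripper": -1},
  ],
)

```text
t: 7.98
eef_pos: [426.2, -155.0, 221.7]
orientation: [-1.199, 1.225, -1.223]
ft_force: [-0.7, 0.3, -7.6]
gripper_width: 9.7
```

```bash
python3 - <<'E'
from h import *
go((430,-157,222),(1,-.021))
t=arm.get_image("top");s=arm.get_image("scene");cv2.imwrite("pics/t5.png",t[:,:,::-1]);cv2.imwrite("pics/s5.png",s[:,:,::-1])
m=np.hstack([cv2.resize(t[180:255,245:345],(400,300),interpolation=cv2.INTER_CUBIC),cv2.resize(s[110:185,205:305],(400,300),interpolation=cv2.INTER_CUBIC)])
m=cv2.convertScaleAbs(m,alpha=1.5,beta=15)
cv2.imwrite("pics/peg.png",m[:,:,::-1])
E
```

```text
t 7.98 p [ 426.17 -154.96  221.7 ] F [-0.7   0.3  -7.59] M [-0.01 -0.12  0.06] w 9.7
axes
 [[-0.02  0.    1.  ]
 [-1.    0.   -0.02]
 [-0.   -1.    0.  ]]
delta tool mm [ 1.96 -0.3   3.87]
rot tool [-0.  0. -0.]
```

View pics/peg.png

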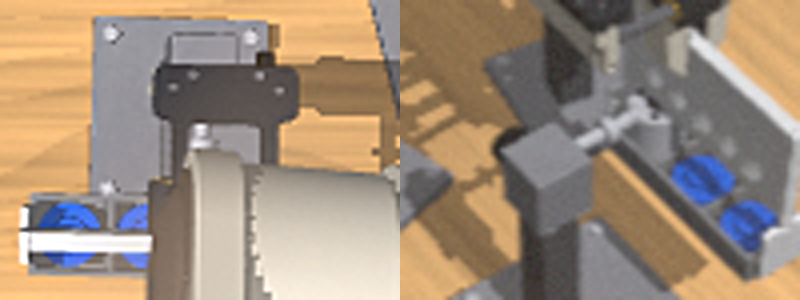

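The scene view shows the peg head at crop (640,108) and the row of holes along the strip from (752,170) up to (655,78). I overlay the predicted points to calibrate.

```bash
python3 - <<'E'
from h import *
s=cv2.imread("pics/s5.png");x0,y0,k=235,110,10
m=cv2.resize(s[y0:y0+58,x0:x0+78],None,fx=k,fy=k,interpolation=cv2.INTER_CUBIC)
m=cv2.convertScaleAbs(m,alpha=1.7,beta=15)
u=lambda X:tuple(int(round(v)) for v in (proj("scene",np.array(X,float))-[x0,y0]+.5)*k)
p=np.array([426.2,-155.,221.7]);ex=np.array([1,-.021,0]);ey=np.array([.021,1,0])
for i in range(5):
    c=p+ex*5+ey*(1+24*(3-i))-[0,0,49];q=u(c);cv2.drawMarker(m,q,(0,0,255),0,14,1);print("hole",i+1,q)
e=p+ey*(25+74+ -0)-[0,0,-3];print("strip end top",u(e));cv2.drawMarker(m,u(e),(0,0,255),0,14,1)
o=np.array([470.3,-156.2,0])
for z,c in((165,(255,0,0)),(175,(0,255,0))):
    a=o+[0,0,z];q=[u(a+ex*t) for t in(-12,7,35)];print(z,q);cv2.line(m,q[0],q[2],c,1);cv2.circle(m,q[1],3,c,1)
cv2.imwrite("pics/ov.png",m)
E
```

```text
hole 1 (576, 430)
hole 2 (512, 370)
hole 3 (450, 311)
hole 4 (389, 253)
hole 5 (329, 197)
strip end top (685, 336)
165 [(298, 320), (236, 353), (143, 404)]
175 [(299, 291), (236, 325), (143, 376)]
```

View pics/ov.png

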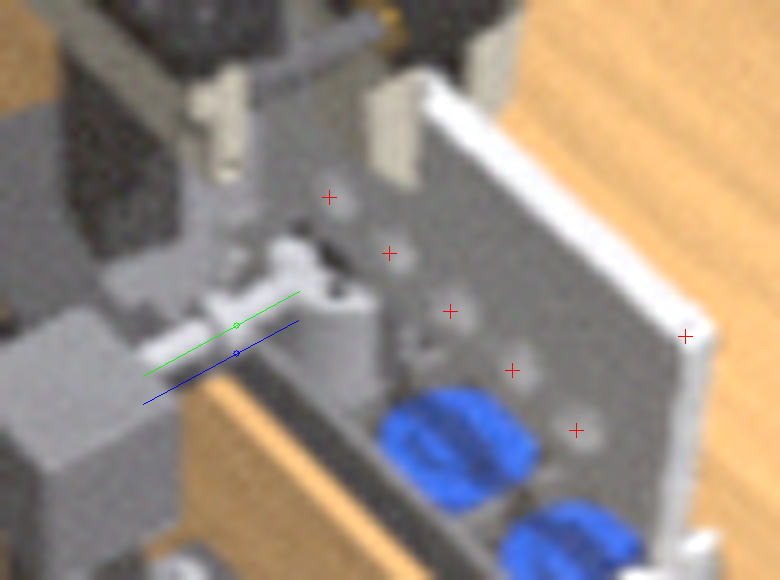

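```bash
python3 - <<'E'
from h import *
def mk(f,n,x0,y0,w,h,k,b):
    s=cv2.imread(f);m=cv2.resize(s[y0:y0+h,x0:x0+w],None,fx=k,fy=k,interpolation=cv2.INTER_CUBIC)
    m=cv2.convertScaleAbs(m,alpha=1.3,beta=15)
    u=lambda X:tuple(int(round(v)) for v in (proj(n,np.array(X,float))+b-[x0,y0]+.5)*k)
    ex=np.array([1,-.021,0]);o=np.array([470.3,-156.2,0])
    for z,c in((165,(255,0,0)),(175,(0,255,0))):
        q=[u(o+[0,0,z]+ex*t) for t in(-12,7,35)];cv2.line(m,q[0],q[2],c,1);[cv2.circle(m,v,2,c,1) for v in q]
    for y in(20,-20):
        for x in (35,75):
            X=o+[x,y-.021*x,183];cv2.drawMarker(m,u(X),(0,0,255),0,10,1)
    return m
a=mk("pics/scene0.png","scene",225,128,48,36,8,np.array([.85,.2]));b=mk("pics/top0.png","top",270,185,48,44,8,0)
cv2.imwrite("pics/pz.png",np.hstack([cv2.copyMakeBorder(a,0,64,0,0,0),b]))
E
```

```text
(no output)
```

View pics/pz.png

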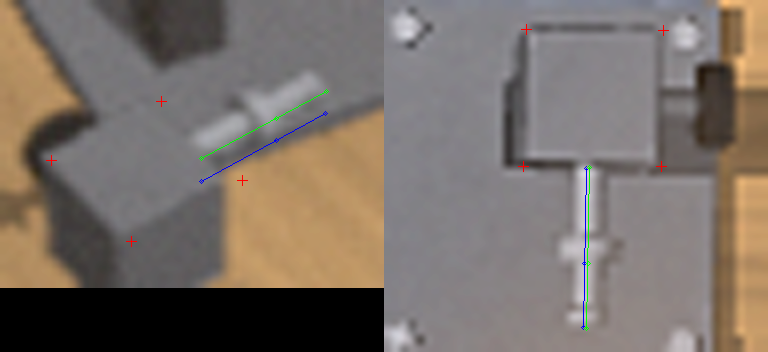

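The sightings put the peg axis at the top of its range, z of 174 to 175, with y at about -156 and the tip at x of 459 to 460. The five carrier holes line up with the prediction. I go on gently by feel.

Call:
play_rows(
  plan=[
    {"delta_pos": [0.0016,-0.0013,0.003],"rot": [0,0,0],"gripper": -1},
    {"delta_pos": [0,0,0.006],"rot": [0,0,0],"gripper": -1},
    {"delta_pos": [0,0,0.006],"rot": [0,0,0],"gripper": -1},
    {"delta_pos": [0,0,0.004],"rot": [0,0,0],"gripper": -1},
    {"delta_pos": [0,0,0.001],"rot": [0,0,0],"gripper": -1},
    {"delta_pos": [0,0,0],"rot": [0,0,0],"gripper": -1},
    {"delta_pos": [0,0,0],"rot": [0,0,0],"gripper": -1},
    {"delta_pos": [0,0,0],"rot": [0,0,0],"gripper": -1},
  ],
)

```text
t: 8.75
eef_pos: [445.3, -158.5, 223.1]
orientation: [-1.199, 1.225, -1.224]
ft_force: [-0.3, -0.1, -8.0]
gripper_width: 10.0
```

```bash
python3 - <<'E'
from h import *
go((452,-156.6,223),(1,-.021))
E
```

```text
t 8.75 p [ 445.33 -158.47  223.1 ] F [-0.31 -0.08 -8.02] M [-0.01 -0.11  0.01] w 10.0
axes
 [[-0.02 -0.    1.  ]
 [-1.    0.   -0.02]
 [-0.   -1.   -0.  ]]
delta tool mm [-2.01  0.09  6.63]
rot tool [ 0. -0. -0.]
```

Call:
play_rows(
  plan=[
    {"delta_pos": [-0.002,0,0.002],"rot": [0,0,0],"gripper": -1},
    {"delta_pos": [0,0,0.0025],"rot": [0,0,0],"gripper": -1},
    {"delta_pos": [0,0,0.002],"rot": [0,0,0],"gripper": -1},
    {"delta_pos": [0,0,0],"rot": [0,0,0],"gripper": -1},
    {"delta_pos": [0,0,0],"rot": [0,0,0],"gripper": -1},
    {"delta_pos": [0,0,0],"rot": [0,0,0],"gripper": -1},
  ],
)

```text
t: 9.25
eef_pos: [452.1, -156.7, 223.2]
orientation: [-1.199, 1.225, -1.225]
ft_force: [-0.7, 0.6, -7.5]
gripper_width: 9.5
```

Call:
play_rows(
  plan=[
    {"delta_pos": [0,0,0.001],"rot": [0,0,0],"gripper": -1},
    {"delta_pos": [0,0,0.001],"rot": [0,0,0],"gripper": -1},
    {"delta_pos": [0,0,0.001],"rot": [0,0,0],"gripper": -1},
    {"delta_pos": [0,0,0],"rot": [0,0,0],"gripper": -1},
  ],
)

```text
t: 9.58
eef_pos: [455.5, -156.8, 223.3]
orientation: [-1.199, 1.225, -1.225]
ft_force: [-0.2, -0.2, -6.3]
gripper_width: 9.7
```

Call:
play_rows(
  plan=[
    {"delta_pos": [0,0,0.001],"rot": [0,0,0],"gripper": -1},
    {"delta_pos": [0,0,0.001],"rot": [0,0,0],"gripper": -1},
    {"delta_pos": [0,0,0],"rot": [0,0,0],"gripper": -1},
    {"delta_pos": [0,0,0],"rot": [0,0,0],"gripper": -1},
  ],
)

```text
t: 9.92
eef_pos: [457.3, -156.8, 223.2]
orientation: [-1.199, 1.225, -1.225]
ft_force: [-0.0, -0.0, -6.9]
gripper_width: 9.9
```

```bash
python3 - <<'E'
from h import *
for i in range(2): go(None); arm.get_image("top")
E
```

```text
t 9.92 p [ 457.26 -156.76  223.25] F [-0.02 -0.02 -6.89] M [-0.03 -0.11 -0.02] w 9.9
axes
 [[-0.02 -0.    1.  ]
 [-1.    0.   -0.02]
 [-0.   -1.   -0.  ]]
t 9.97 p [ 457.18 -156.77  223.22] F [ 0.27 -0.93 -7.79] M [-0.03 -0.15 -0.01] w 9.6
axes
 [[-0.02 -0.    1.  ]
 [-1.    0.   -0.02]
 [-0.   -1.   -0.  ]]
```

No contact force yet: the strip face is at 462, past the expected tip, so I keep feeling.

Call:
play_rows(
  plan=[
    {"delta_pos": [0,0,0.001],"rot": [0,0,0],"gripper": -1},
    {"delta_pos": [0,0,0.001],"rot": [0,0,0],"gripper": -1},
    {"delta_pos": [0,0,0],"rot": [0,0,0],"gripper": -1},
    {"delta_pos": [0,0,0],"rot": [0,0,0],"gripper": -1},
  ],
)

```text
t: 10.35
eef_pos: [459.3, -156.8, 223.3]
orientation: [-1.199, 1.225, -1.225]
ft_force: [-0.5, -0.0, -8.1]
gripper_width: 9.4
```

Call:
play_rows(
  plan=[
    {"delta_pos": [0,0,0.001],"rot": [0,0,0],"gripper": -1},
    {"delta_pos": [0,0,0.001],"rot": [0,0,0],"gripper": -1},
    {"delta_pos": [0,0,0],"rot": [0,0,0],"gripper": -1},
    {"delta_pos": [0,0,0],"rot": [0,0,0],"gripper": -1},
  ],
)

```text
t: 10.68
eef_pos: [461.3, -156.8, 223.3]
orientation: [-1.199, 1.225, -1.225]
ft_force: [-0.0, 0.0, -7.2]
gripper_width: 9.4
```

Call:
play_rows(
  plan=[
    {"delta_pos": [0,0,0.001],"rot": [0,0,0],"gripper": -1},
    {"delta_pos": [0,0,0.001],"rot": [0,0,0],"gripper": -1},
    {"delta_pos": [0,0,0],"rot": [0,0,0],"gripper": -1},
    {"delta_pos": [0,0,0],"rot": [0,0,0],"gripper": -1},
  ],
)

```text
t: 11.02
eef_pos: [463.3, -156.9, 223.3]
orientation: [-1.199, 1.225, -1.225]
ft_force: [0.0, 0.2, -7.6]
gripper_width: 9.8
```

Call:
play_rows(
  plan=[
    {"delta_pos": [0,0,0.001],"rot": [0,0,0],"gripper": -1},
    {"delta_pos": [0,0,0.001],"rot": [0,0,0],"gripper": -1},
    {"delta_pos": [0,0,0.001],"rot": [0,0,0],"gripper": -1},
    {"delta_pos": [0,0,0],"rot": [0,0,0],"gripper": -1},
    {"delta_pos": [0,0,0],"rot": [0,0,0],"gripper": -1},
  ],
)

```text
t: 11.43
eef_pos: [466.3, -157.0, 223.3]
orientation: [-1.199, 1.225, -1.225]
ft_force: [1.2, -0.0, -7.3]
gripper_width: 9.8
```

Call:
play_rows(
  plan=[
    {"delta_pos": [0,0,0.001],"rot": [0,0,0],"gripper": -1},
    {"delta_pos": [0,0,0.001],"rot": [0,0,0],"gripper": -1},
    {"delta_pos": [0,0,0],"rot": [0,0,0],"gripper": -1},
    {"delta_pos": [0,0,0],"rot": [0,0,0],"gripper": -1},
  ],
)

```text
t: 11.77
eef_pos: [468.3, -157.0, 223.3]
orientation: [-1.199, 1.225, -1.225]
ft_force: [-0.3, 0.6, -7.4]
gripper_width: 10.1
```

Call:
play_rows(
  plan=[
    {"delta_pos": [0,0,0.001],"rot": [0,0,0],"gripper": -1},
    {"delta_pos": [0,0,0.001],"rot": [0,0,0],"gripper": -1},
    {"delta_pos": [0,0,0],"rot": [0,0,0],"gripper": -1},
    {"delta_pos": [0,0,0],"rot": [0,0,0],"gripper": -1},
  ],
)

```text
t: 12.1
eef_pos: [470.3, -157.0, 223.3]
orientation: [-1.199, 1.225, -1.225]
ft_force: [0.5, -0.0, -6.9]
gripper_width: 9.7
```

Still free: the hole is over the head and, from the travel, on the neck. I now feel for the collar in half-millimetre steps.

Call:
play_rows(
  plan=[
    {"delta_pos": [0,0,0.0005],"rot": [0,0,0],"gripper": -1},
    {"delta_pos": [0,0,0.0005],"rot": [0,0,0],"gripper": -1},
    {"delta_pos": [0,0,0],"rot": [0,0,0],"gripper": -1},
    {"delta_pos": [0,0,0],"rot": [0,0,0],"gripper": -1},
  ],
)

```text
t: 12.43
eef_pos: [471.2, -157.1, 223.3]
orientation: [-1.199, 1.225, -1.225]
ft_force: [0.3, -0.2, -7.3]
gripper_width: 10.0
```

Call:
play_rows(
  plan=[
    {"delta_pos": [0,0,0.0005],"rot": [0,0,0],"gripper": -1},
    {"delta_pos": [0,0,0.0005],"rot": [0,0,0],"gripper": -1},
    {"delta_pos": [0,0,0],"rot": [0,0,0],"gripper": -1},
    {"delta_pos": [0,0,0],"rot": [0,0,0],"gripper": -1},
  ],
)

```text
t: 12.77
eef_pos: [472.2, -157.1, 223.3]
orientation: [-1.199, 1.225, -1.225]
ft_force: [-0.3, -0.3, -7.3]
gripper_width: 9.6
```

Call:
play_rows(
  plan=[
    {"delta_pos": [0,0,0.0005],"rot": [0,0,0],"gripper": -1},
    {"delta_pos": [0,0,0.0005],"rot": [0,0,0],"gripper": -1},
    {"delta_pos": [0,0,0],"rot": [0,0,0],"gripper": -1},
    {"delta_pos": [0,0,0],"rot": [0,0,0],"gripper": -1},
  ],
)

```text
t: 13.1
eef_pos: [473.2, -157.1, 223.2]
orientation: [-1.199, 1.225, -1.225]
ft_force: [-0.4, -0.1, -7.2]
gripper_width: 9.6
```

Call:
play_rows(
  plan=[
    {"delta_pos": [0,0,0.0005],"rot": [0,0,0],"gripper": -1},
    {"delta_pos": [0,0,0.0005],"rot": [0,0,0],"gripper": -1},
    {"delta_pos": [0,0,0],"rot": [0,0,0],"gripper": -1},
    {"delta_pos": [0,0,0],"rot": [0,0,0],"gripper": -1},
  ],
)

```text
t: 13.43
eef_pos: [474.2, -157.1, 223.2]
orientation: [-1.199, 1.225, -1.225]
ft_force: [0.7, 0.5, -7.2]
gripper_width: 9.8
```

```bash
python3 - <<'E'
from h import *
go((452,-156.6,223),(1,-.021))
t=arm.get_image("top");s=arm.get_image("scene")
m=np.hstack([cv2.resize(t[180:240,245:325],(400,300),interpolation=cv2.INTER_CUBIC),cv2.resize(s[115:175,215:295],(400,300),interpolation=cv2.INTER_CUBIC)])
m=cv2.convertScaleAbs(m,alpha=1.5,beta=15)
cv2.imwrite("pics/ins.png",m[:,:,::-1])
E
```

```text
t 13.43 p [ 474.23 -157.13  223.25] F [ 0.67  0.46 -7.22] M [-0.01 -0.11  0.01] w 9.8
axes
 [[-0.02 -0.    1.  ]
 [-1.    0.   -0.02]
 [-0.   -1.   -0.  ]]
delta tool mm [ -0.06   0.25 -22.23]
rot tool [ 0. -0. -0.]
```

View pics/ins.png

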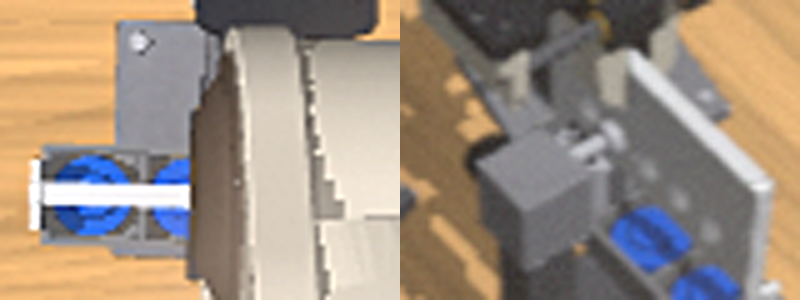

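The picture shows the peg's stem and collar at crop (612,130), covering the fourth hole. Holes 3, 2 and 1 are free at (657,168), (683,200) and (710,230). I go on to the collar.

Call:
play_rows(
  plan=[
    {"delta_pos": [0,0,0.0005],"rot": [0,0,0],"gripper": -1},
    {"delta_pos": [0,0,0.0005],"rot": [0,0,0],"gripper": -1},
    {"delta_pos": [0,0,0],"rot": [0,0,0],"gripper": -1},
    {"delta_pos": [0,0,0],"rot": [0,0,0],"gripper": -1},
  ],
)

```text
t: 13.87
eef_pos: [474.6, -157.2, 223.1]
orientation: [-1.2, 1.226, -1.224]
ft_force: [-1.9, -0.1, -5.3]
gripper_width: 9.7
```

Call:
play_rows(
  plan=[
    {"delta_pos": [0,0,0.0005],"rot": [0,0,0],"gripper": -1},
    {"delta_pos": [0,0,0],"rot": [0,0,0],"gripper": -1},
    {"delta_pos": [0,0,0],"rot": [0,0,0],"gripper": -1},
  ],
)

```text
t: 14.12
eef_pos: [474.8, -157.2, 223.0]
orientation: [-1.201, 1.226, -1.224]
ft_force: [-4.7, -0.4, -2.0]
gripper_width: 9.9
```

Call:
play_rows(
  plan=[
    {"delta_pos": [0,0,0.0005],"rot": [0,0,0],"gripper": -1},
    {"delta_pos": [0,0,0],"rot": [0,0,0],"gripper": -1},
    {"delta_pos": [0,0,0],"rot": [0,0,0],"gripper": -1},
  ],
)

```text
t: 14.37
eef_pos: [474.9, -157.2, 223.0]
orientation: [-1.201, 1.227, -1.224]
ft_force: [-6.3, 0.2, -3.4]
gripper_width: 9.9
```

Collar contact is at x of about 474.5, with 6 N. I ease off about 1.5 mm and lower the weight.

Call:
play_rows(
  plan=[
    {"delta_pos": [0,0,-0.0007],"rot": [0,0,0],"gripper": -1},
    {"delta_pos": [0,0,-0.0008],"rot": [0,0,0],"gripper": -1},
    {"delta_pos": [0,0,0],"rot": [0,0,0],"gripper": -1},
    {"delta_pos": [0,0,0],"rot": [0,0,0],"gripper": -1},
  ],
)

```text
t: 14.7
eef_pos: [474.6, -157.2, 223.0]
orientation: [-1.199, 1.225, -1.225]
ft_force: [-2.4, 0.4, -7.6]
gripper_width: 9.7
```

Call:
play_rows(
  plan=[
    {"delta_pos": [0,0.0005,0],"rot": [0,0,0],"gripper": -1},
    {"delta_pos": [0,0.0005,0],"rot": [0,0,0],"gripper": -1},
    {"delta_pos": [0,0,0],"rot": [0,0,0],"gripper": -1},
    {"delta_pos": [0,0,0],"rot": [0,0,0],"gripper": -1},
  ],
)

```text
t: 15.03
eef_pos: [474.6, -157.2, 222.3]
orientation: [-1.199, 1.225, -1.225]
ft_force: [-3.9, 0.0, -4.7]
gripper_width: 9.8
```

Call:
play_rows(
  plan=[
    {"delta_pos": [0,0.0005,0],"rot": [0,0,0],"gripper": -1},
    {"delta_pos": [0,0.0005,0],"rot": [0,0,0],"gripper": -1},
    {"delta_pos": [0,0,0],"rot": [0,0,0],"gripper": -1},
    {"delta_pos": [0,0,0],"rot": [0,0,0],"gripper": -1},
  ],
)

```text
t: 15.37
eef_pos: [474.6, -157.2, 221.2]
orientation: [-1.199, 1.225, -1.225]
ft_force: [-4.0, 0.5, -5.1]
gripper_width: 9.8
```

Call:
play_rows(
  plan=[
    {"delta_pos": [0,0,-0.0005],"rot": [0,0,0],"gripper": -1},
    {"delta_pos": [0,0,-0.0005],"rot": [0,0,0],"gripper": -1},
    {"delta_pos": [0,0,0],"rot": [0,0,0],"gripper": -1},
    {"delta_pos": [0,0,0],"rot": [0,0,0],"gripper": -1},
  ],
)

```text
t: 15.7
eef_pos: [474.4, -157.1, 221.5]
orientation: [-1.198, 1.224, -1.225]
ft_force: [0.7, 0.2, -8.2]
gripper_width: 9.2
```

Call:
play_rows(
  plan=[
    {"delta_pos": [0,0.0005,0],"rot": [0,0,0],"gripper": -1},
    {"delta_pos": [0,0.0005,0],"rot": [0,0,0],"gripper": -1},
    {"delta_pos": [0,0,0],"rot": [0,0,0],"gripper": -1},
    {"delta_pos": [0,0,0],"rot": [0,0,0],"gripper": -1},
  ],
)

```text
t: 16.03
eef_pos: [474.0, -157.1, 220.3]
orientation: [-1.199, 1.224, -1.225]
ft_force: [0.5, 0.4, -6.9]
gripper_width: 9.5
```

Call:
play_rows(
  plan=[
    {"delta_pos": [0,0.0005,0],"rot": [0,0,0],"gripper": -1},
    {"delta_pos": [0,0,0],"rot": [0,0,0],"gripper": -1},
    {"delta_pos": [0,0,0],"rot": [0,0,0],"gripper": -1},
    {"delta_pos": [0,0,0],"rot": [0,0,0],"gripper": -1},
  ],
)

```text
t: 16.37
eef_pos: [474.0, -157.1, 219.9]
orientation: [-1.199, 1.224, -1.225]
ft_force: [0.5, -0.2, -5.5]
gripper_width: 9.7
```

Call:
play_rows(
  plan=[
    {"delta_pos": [0,0.0005,0],"rot": [0,0,0],"gripper": -1},
    {"delta_pos": [0,0,0],"rot": [0,0,0],"gripper": -1},
    {"delta_pos": [0,0,0],"rot": [0,0,0],"gripper": -1},
  ],
)

```text
t: 16.62
eef_pos: [474.0, -157.1, 219.8]
orientation: [-1.199, 1.224, -1.225]
ft_force: [-1.9, -0.4, 0.7]
gripper_width: 9.7
```

Call:
play_rows(
  plan=[
    {"delta_pos": [0,0.0005,0],"rot": [0,0,0],"gripper": -1},
    {"delta_pos": [0,0,0],"rot": [0,0,0],"gripper": -1},
    {"delta_pos": [0,0,0],"rot": [0,0,0],"gripper": -1},
  ],
)

```text
t: 16.87
eef_pos: [474.1, -157.1, 219.7]
orientation: [-1.199, 1.224, -1.226]
ft_force: [-2.9, 1.5, 5.5]
gripper_width: 9.6
```

```bash
python3 - <<'E'
from h import *
for i in range(3):
    s=arm.state();print(s["eef_pos"],s["ft_force"],s["moment"]);arm.get_image("top")
E
```

```text
[ 474.11 -157.12  219.7 ] [-2.89  1.46  5.54] [ 0.2   0.69 -0.02]
[ 474.1  -157.16  219.69] [-2.76  1.08  6.28] [ 0.16  0.69 -0.04]
[ 474.08 -157.15  219.67] [-3.05  1.46  6.05] [ 0.23  0.63 -0.03]
```

Call:
play_rows(
  plan=[
    {"delta_pos": [0,-0.0005,0],"rot": [0,0,0],"gripper": -1},
    {"delta_pos": [0,0,0],"rot": [0,0,0],"gripper": -1},
    {"delta_pos": [0,0,0],"rot": [0,0,0],"gripper": -1},
  ],
)

```text
t: 17.27
eef_pos: [474.0, -157.2, 219.7]
orientation: [-1.199, 1.224, -1.225]
ft_force: [-2.4, 1.1, 4.1]
gripper_width: 9.8
```

Call:
play_rows(
  force=10,
  plan=[
    {"delta_pos": [0,0,0],"rot": [0,0,0],"gripper": -1},
    {"delta_pos": [0,0,0],"rot": [0,0,0],"gripper": -1},
    {"delta_pos": [0,0,0],"rot": [0,0,0],"gripper": -1},
    {"delta_pos": [0,0,0],"rot": [0,0,0],"gripper": -1},
  ],
)

```text
t: 17.6
eef_pos: [474.2, -157.2, 219.7]
orientation: [-1.199, 1.224, -1.226]
ft_force: [-0.5, 0.4, 5.9]
gripper_width: 10.0
```

Call:
play_rows(
  force=3,
  plan=[
    {"delta_pos": [0,0,0],"rot": [0,0,0],"gripper": -1},
    {"delta_pos": [0,0,0],"rot": [0,0,0],"gripper": -1},
    {"delta_pos": [0,0,0],"rot": [0,0,0],"gripper": -1},
    {"delta_pos": [0,0,0],"rot": [0,0,0],"gripper": -1},
    {"delta_pos": [0,0,0],"rot": [0,0,0],"gripper": -1},
    {"delta_pos": [0,0,0],"rot": [0,0,0],"gripper": -1},
  ],
)

```text
t: 18.1
eef_pos: [474.2, -157.2, 219.7]
orientation: [-1.199, 1.224, -1.225]
ft_force: [-2.0, 0.3, 5.6]
gripper_width: 10.2
```

```bash
python3 - <<'E'
from h import *
go(None)
E
```

```text
t 18.1 p [ 474.19 -157.2   219.65] F [-2.02  0.28  5.6 ] M [ 0.16  0.29 -0.01] w 10.2
axes
 [[-0.02  0.    1.  ]
 [-1.   -0.   -0.02]
 [ 0.   -1.    0.  ]]
```

Call:
play_rows(
  plan=[
    {"delta_pos": [0,-0.0005,0],"rot": [0,0,0],"gripper": -1},
    {"delta_pos": [0,0,0],"rot": [0,0,0],"gripper": -1},
    {"delta_pos": [0,0,0],"rot": [0,0,0],"gripper": -1},
  ],
)

```text
t: 18.35
eef_pos: [474.1, -157.2, 219.7]
orientation: [-1.198, 1.224, -1.225]
ft_force: [0.8, 0.1, 0.1]
gripper_width: 10.2
```

Call:
play_rows(
  plan=[
    {"delta_pos": [0,0,0],"rot": [0,0,0],"gripper": -0.75},
    {"delta_pos": [0,0,0],"rot": [0,0,0],"gripper": -0.7},
    {"delta_pos": [0,0,0],"rot": [0,0,0],"gripper": -0.6},
    {"delta_pos": [0,0,0],"rot": [0,0,0],"gripper": -0.5},
    {"delta_pos": [0,0,0],"rot": [0,0,0],"gripper": -0.4},
    {"delta_pos": [0,0,0],"rot": [0,0,0],"gripper": -0.4},
  ],
)

```text
t: 18.85
eef_pos: [473.7, -157.2, 219.7]
orientation: [-1.199, 1.225, -1.225]
ft_force: [-0.3, -0.9, 0.2]
gripper_width: 27.1
```

```bash
python3 - <<'E'
from h import *
go(None)
t=arm.get_image("top");s=arm.get_image("scene")
m=np.hstack([cv2.resize(t[180:240,245:325],(400,300),interpolation=cv2.INTER_CUBIC),cv2.resize(s[115:175,215:295],(400,300),interpolation=cv2.INTER_CUBIC)])
m=cv2.convertScaleAbs(m,alpha=1.5,beta=15)
cv2.imwrite("pics/rel.png",m[:,:,::-1])
E
```

```text
t 18.85 p [ 473.67 -157.17  219.75] F [-0.35 -0.94  0.18] M [-0.02 -0.11 -0.01] w 27.1
axes
 [[-0.02 -0.    1.  ]
 [-1.   -0.   -0.02]
 [ 0.   -1.   -0.  ]]
```

View pics/rel.png

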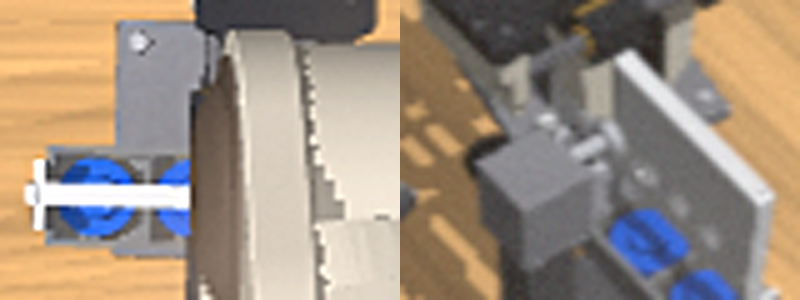

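It is released, carrying its own weight on the peg and close to level. The strip's far end sits slightly lower than before. I retreat straight up and look again.

Call:
play_rows(
  plan=[
    {"delta_pos": [0,0,0],"rot": [0,0,0],"gripper": -0.2},
    {"delta_pos": [0,-0.005,0],"rot": [0,0,0],"gripper": -0.2},
    {"delta_pos": [0,-0.01,0],"rot": [0,0,0],"gripper": -0.2},
    {"delta_pos": [0,-0.015,0],"rot": [0,0,0],"gripper": -0.2},
    {"delta_pos": [0,-0.02,0],"rot": [0,0,0],"gripper": -0.2},
    {"delta_pos": [0,-0.025,0],"rot": [0,0,0],"gripper": -0.2},
    {"delta_pos": [0,-0.025,0],"rot": [0,0,0],"gripper": -0.2},
    {"delta_pos": [0,-0.025,0],"rot": [0,0,0],"gripper": -0.2},
    {"delta_pos": [0,-0.015,0],"rot": [0,0,0],"gripper": -0.2},
    {"delta_pos": [0,-0.005,0],"rot": [0,0,0],"gripper": -0.2},
  ],
)

```text
t: 19.78
eef_pos: [475.3, -157.0, 368.5]
orientation: [-1.198, 1.22, -1.229]
ft_force: [0.8, 0.2, -0.2]
gripper_width: 36.5
```

```bash
python3 - <<'E'
from h import *
s0=arm.get_image("scene").astype(int)
for i in range(4): arm.get_image("top")
go(None)
s=arm.get_image("scene");d=np.abs(s.astype(int)-s0)[110:190,205:305].max(2);print("moved px in 0.25s",(d>40).sum())
t=arm.get_image("top")
m=np.hstack([cv2.resize(t[180:240,245:325],(400,300),interpolation=cv2.INTER_CUBIC),cv2.resize(s[115:175,215:295],(400,300),interpolation=cv2.INTER_CUBIC)])
m=cv2.convertScaleAbs(m,alpha=1.5,beta=15)
cv2.imwrite("pics/fin.png",m[:,:,::-1])
E
```

```text
t 20.03 p [ 472.97 -157.04  363.67] F [-0.92 -0.29 -0.01] M [-0.08 -0.06 -0.05] w 37.1
axes
 [[-0.02 -0.    1.  ]
 [-1.    0.   -0.02]
 [-0.   -1.   -0.  ]]
moved px in 0.25s 2
```

View pics/fin.png

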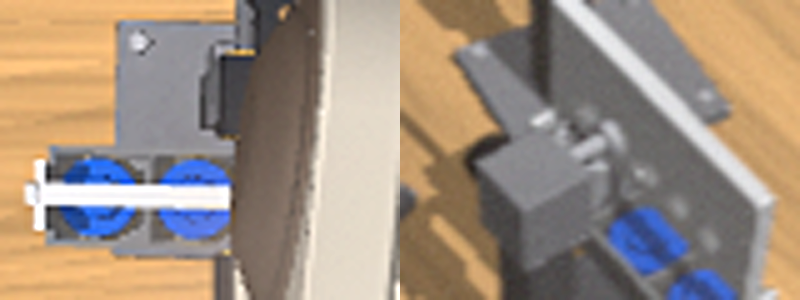

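It hangs still on the peg, by hole 4 beside the core. I let it settle two more seconds and measure how level it is.

Call:
play_rows(
  plan=[
    {"delta_pos": [0,0,0],"rot": [0,0,0],"gripper": -0.2},
    {"delta_pos": [0,0,0],"rot": [0,0,0],"gripper": -0.2},
    {"delta_pos": [0,0,0],"rot": [0,0,0],"gripper": -0.2},
    {"delta_pos": [0,0,0],"rot": [0,0,0],"gripper": -0.2},
    {"delta_pos": [0,0,0],"rot": [0,0,0],"gripper": -0.2},
    {"delta_pos": [0,0,0],"rot": [0,0,0],"gripper": -0.2},
    {"delta_pos": [0,0,0],"rot": [0,0,0],"gripper": -0.2},
    {"delta_pos": [0,0,0],"rot": [0,0,0],"gripper": -0.2},
    {"delta_pos": [0,0,0],"rot": [0,0,0],"gripper": -0.2},
    {"delta_pos": [0,0,0],"rot": [0,0,0],"gripper": -0.2},
  ],
)

```text
t: 20.97
eef_pos: [473.7, -157.2, 364.8]
orientation: [-1.199, 1.225, -1.225]
ft_force: [0.0, 1.4, 0.3]
gripper_width: 37.2
```

Call:
play_rows(
  plan=[
    {"delta_pos": [0,0,0],"rot": [0,0,0],"gripper": -0.2},
    {"delta_pos": [0,0,0],"rot": [0,0,0],"gripper": -0.2},
    {"delta_pos": [0,0,0],"rot": [0,0,0],"gripper": -0.2},
    {"delta_pos": [0,0,0],"rot": [0,0,0],"gripper": -0.2},
    {"delta_pos": [0,0,0],"rot": [0,0,0],"gripper": -0.2},
    {"delta_pos": [0,0,0],"rot": [0,0,0],"gripper": -0.2},
    {"delta_pos": [0,0,0],"rot": [0,0,0],"gripper": -0.2},
    {"delta_pos": [0,0,0],"rot": [0,0,0],"gripper": -0.2},
    {"delta_pos": [0,0,0],"rot": [0,0,0],"gripper": -0.2},
    {"delta_pos": [0,0,0],"rot": [0,0,0],"gripper": -0.2},
  ],
)

```text
t: 21.8
eef_pos: [473.7, -157.2, 364.8]
orientation: [-1.199, 1.225, -1.225]
ft_force: [0.7, -1.0, 0.2]
gripper_width: 36.7
```

```bash
python3 - <<'E'
from h import *
def fit(s):
    x0,y0=235,105;c=s[y0:y0+55,x0:x0+65].astype(int);g=(c.min(2)>135)&(c.max(2)-c.min(2)<30)
    n,l,st,ce=cv2.connectedComponentsWithStats(g.astype(np.uint8),connectivity=8)
    i=1+st[1:,4].argmax();ys,xs=np.nonzero(l==i);vx,vy,_,_=cv2.fitLine(np.c_[xs,ys].astype(np.float32),cv2.DIST_HUBER,0,.01,.01).ravel()
    return np.degrees(np.arctan2(vy,vx)),st[i]+[x0,y0,0,0,0]
s0=arm.get_image("scene");[arm.get_image("top") for _ in range(5)];s=arm.get_image("scene")
print(fit(s0),fit(s),"held",fit(cv2.imread("pics/s5.png")),arm.state()["t"])
c=np.array([474,-132.,223])
for r in(-.1,0,.1):
    for yw in(-.021,):
        e=np.array([-np.sin(yw)*np.cos(r),np.cos(r),np.sin(r)])
        a=proj("scene",c-60*e);b=proj("scene",c+60*e);print(r,np.degrees(np.arctan2(*(b-a)[::-1])))
E
```

```text
(np.float32(45.092712), array([246, 114,  43,  42, 142])) (np.float32(45.418785), array([246, 114,  43,  42, 141])) held (np.float32(41.606037), array([278, 120,  22,  20,  61])) 22.15
-0.1 47.175370289395524
0 43.75427439538306
0.1 39.9295422990841
```

```bash
python3 -c "
from bench import arm
print(arm.job_done())"
```

```text
the job is handed in; nothing more can be done
None
```

The carrier is hanging on the leftmost stand's peg by hole 4 of 5, the hole 24 mm from the centre towards the core. I handed the job in at about 22 s; it reports no verdict.

**What I did:**
- I gripped the strip directly above that hole, and the weight hung balanced there.
- I slid the hole over the head without meeting any force until it touched the collar. That contact reached about 6 N at most.
- I eased off about half a millimetre and lowered the carrier until the peg took all the weight. Then I opened the fingers and backed straight up.

**Last checks:**
- **Still:** pictures taken a fraction of a second apart just after release, and again about two seconds later, showed almost no movement.
- **Level:** the strip's edge in the picture gives a tilt of about 0.04 rad, under the 0.12 limit.
- **Load:** both caps lie in their cells. The arm or peg hid the core in the last pictures.
- **Clear:** the gripper is open, well above the carrier, and reads no force beyond sensor noise.

**What disagreed:**
- **Peg height:** the two camera views put the peg axis at 176–181 mm, above the possible 175 mm. By touch it is about 174.5 mm, which puts the hole centre at about 171 mm.
- **Weight lowering:** I pressed about 6 N too far while lowering the weight, and corrected that before release.

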